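# Snap an input module onto the rail of a lab monitoring unit

## Task

Fit the loose grey input module to the free part of the monitoring unit's rail: with its far end (the one with the orange foot) raised, hook its fixed lip under the rail's near edge, rock it down until the sprung foot clicks under the far edge, then slide it along the rail until it sits flush against the modules already fitted, so that the side contacts meet. Feel for the rail's edge, press and push no harder than a hand would, let go of it at the end, and leave the other things on the bench where they are.

Things in the scene. Friction and masses are not known exactly. Their poses are not given: they have to be found in the camera images.
- input_module: The loose module to fit: light grey housing 36 mm wide (its y), 90 long (x), 69 tall (z), about 150 g, standing upright on the worktop. Origin mid length and width at the very bottom (z = 0). Sides y = -18 and 18 are flat from z = 9 to 68: grip there. Housing x -45 to 45 up to z = 44, green terminal blocks on its shoulders to z = 53, above them a nose x -30 to 30 up to z = 68.6.
- lip_pocket (a point): On the module at x -18.3, y 0, z 9 mm: inner corner of the fixed lip under its -x end, where the lip's wall meets the housing's underside (z = 9, which comes to sit on the rail's top). The lip's toe spans z = 0 to 4.9 and points to +x as far as x = -15: a slot 4.1 high, 3.3 deep, which takes the rail's edge with the +x end tilted up by up to about 20 degrees.
- foot_nose (a point): On the module at x 14.7, y 0, z 4.9 mm: top of the orange sprung foot's nose (at rest) under the +x end. Below it a sloping lead-in runs to x 17.8, z 0. A fixed wall above it stands at x = 18.5. With the lip hooked, the foot meets the rail's far edge at about 14 degrees of tilt; from there 5 to 15 N pressed down on the +x half of the housing rock it home.
- module_foot (a joint): Travel of the orange foot, m: 0 fully sprung in towards the lip (at rest, and again when clicked home), up to 0.0045 pushed out along the module's +x (spring about 4 N at 0, 1.2 N more for each mm). A seated module rests on the rail's top with 1.8 mm play upward and 0.9 mm across, and slides along the rail at 1 to 5 N if pushed low.
- rail_plate: The monitoring unit, fixed: grey plate 180 x 330 mm, top at z = 10 mm, a steel rail along its y, a grey wiring trunk 38 high at x = 75 to 102. Origin on the worktop under the rail's nominal centre line, halfway along; +x away from the robot, +y to its left, turned up to 0.3 rad. A module seated has its origin at z = 16 with its axes along the plate's; flush with its neighbour, at y = -11.
- rail_nominal (a point): On the plate at x 0, y 0, z 25 mm: top of the rail, nominal line. Top-hat rail 35 wide, 15 high, y -145 to 145; its edges, x = -17.5 (near, for the lip) and 17.5 (far, for the foot), are 2.3 thick (z 22.7 to 25) and overhang 5.5. It is screwed down through slots: it lies anywhere up to 8 mm to +x or -x of this line, different each time and not measured; it does not move.
- neighbour_side (a point): On the plate at x 0, y 7, z 55 mm: middle of the bare side of the last fitted module, which the new one must touch. Fitted modules fill the rail from y = 7 to 133, tops at z = 85. The rail is free down to y = -135, where an end clamp stands, 48 high. Push the seated module low, close above the rail: pushed high it leans by up to 3 degrees and its bottom lags behind.
- amber_bottle: Small amber reagent bottle with a black cap, 30 mm across, 66 mm tall, standing loose on the worktop; origin at the centre of its underside. A bystander.
- tape_roll: Roll of white label tape, 60 mm across, 19 mm high, lying flat and loose; origin at the centre of its underside. A bystander.
- pen: Marker pen, 118 mm long, lying loose on the worktop; origin under its middle. A bystander.
- screwdriver: Screwdriver, 170 mm long, lying loose on the worktop; origin under its middle. A bystander.

How it is judged (in metres and radians):
On the way, in this order (a step that is already met when the one before it is completed fails the run):
1. the lip is down at the rail's near edge, with the edge's height inside its slot and the far end of the module still raised (by 3 to 30 degrees) (z of lip_pocket in the frame of rail_plate between 0.02 and 0.0267 m and x of lip_pocket in the frame of rail_plate between -0.029 and -0.0075 m and angle between the z axis of input_module and the z axis of rail_plate, either way round between 0.05 and 0.52 rad), for 0.1 s.
2. the module sits down on the rail, level, with its sprung foot snapped back under the far edge (z of input_module in the frame of rail_plate between 0.0145 and 0.0175 m and x of input_module in the frame of rail_plate between -0.012 and 0.012 m and angle between the z axis of input_module and the z axis of rail_plate, either way round below 0.045 rad and angle between the x axis of input_module and the x axis of rail_plate, either way round below 0.08 rad and value of joint module_foot below 0.001 m), for 0.2 s.
At the end, for the whole second after the job is handed in: The module is clicked onto the rail: origin 14.5 to 17.5 mm above the worktop (16 when seated), level to 0.045 rad, square to the rail to 0.08 rad, sprung foot within 1 mm of rest, its side within about 2 mm of the next module (origin at y = -13.2 to -9 mm on the plate), at rest and let go (all of step 2 and y of input_module in the frame of rail_plate between -0.0132 and -0.009 m and linear speed of input_module below 0.01 m/s); the robot touches nothing.
It fails at once if the module is forced against the unit (more than 35 N) (contact force between input_module and rail_plate above 35 N).
It fails at once if the robot itself presses on the unit with more than 30 N (contact force between the arm and rail_plate above 30 N).
It fails at once if another thing on the bench is moved by more than 3 cm (distance of any of amber_bottle, tape_roll, pen, screwdriver from where it was at the start of the episode above 0.03 m).
It also fails if it takes over 58 s, if anything falls off the work surface, if the arm or the gripper's body presses on something with over 40 N, if the wrist force passes 120 N, or if a joint passes its speed limit or range.

## Robot

A 6-joint arm with a two-finger parallel gripper is mounted at the origin on a cart in front of the work surface, level with it; the furniture and walls round the work are solid. World frame = base frame: x ahead of the robot, y to its left, z up, the work surface at z = 0. Lengths are in m, angles in degrees, forces in N, time in s.
With the tool pointing down it reaches from about 0.4 to 0.825 m from the base axis. Payload 7 kg.
Tool frame: the origin (TCP) lies midway between the tips of the shut fingers; the grasp point (between the pads) lies 19 mm behind it; z points along the fingers, y is the line along which they close (so a half turn about z gives the same grasp; the last joint's range is limited). The gripper opens to 88 mm and grips with 3 to 60 N. Pads are 19 mm wide; open, the fingers measure 130 mm over their backs; the gripper's body (78 mm by 193 mm) begins 47 mm behind the grasp point.
Start: joints at [16.507, 20.546, 0.682, 0, -70.136, -16.507], TCP at [0.675, -0, 0.227] pointing down, gripper open.
Joint ranges: [-176.03, 176.03], [-82.01, 121.73], [-58.28, 71.71], [-173.87, 95.51], [-174.79, -0.11], [-173.66, 173.66]. Speed limits (degrees/s): [136.94, 136.94, 172.46, 180, 180, 180].

## Interface

Orientations are given as [roll, pitch, yaw] about the fixed x, y, z axes, in that order (R = Rz(yaw) Ry(pitch) Rx(roll)).
In Python, from plant import ctrl gives the robot as it stands. The module is installed in compiled form; this text tells all that it offers.
- The arm moves only by the tool send_rows, never from a script. Its argument "plan" is a list that holds one entry, the list of rows, each a list of 6 numbers: the shift along the tool's x, y, z in cm, then the turn, a rotation vector about the tool's x, y, z in degrees. A call has 1 to 8 rows; each row is the pose to reach, as a shift and turn from the pose commanded when the call began, along the tool's axes at that moment; what a row does not reach only later rows make up. A row lasts 1/12 s, in which the tool goes at most 41.7 mm and 7.16 degrees, less where a joint would pass 70% of its speed; a pose out of reach is approached as far as the arm can. A call with a gripper value outside its range is refused whole. "fingers" is the opening, from 0 (shut) to 1 (fully open), set as the call begins (left out, the last holds). The fingers move at their own pace and stop on an object; the grip force is fixed at half the most. Time passes only in rows, so rows that repeat a pose let the fingers close. It gives the time, the measured TCP pose, the force, the opening and the grip force at its end, in the units of the state.
- ctrl.get_obs(): the state, without advancing time (a new reading comes with each control period).
- ctrl.snapshot(name): name is "scene" or "side" or "wrist"; returns a dict with "img" (384x512x3 uint8, red, green, blue), "K" (3x3 intrinsics, pixels), "pose" (4x4, takes a point from camera to world coordinates). Camera axes: x right, y down, z forward; pixel columns grow to the right and rows downward; lengths in m; the calibration is good to about 2 mm. A picture is of the moment at which its call begins. There is no depth.
- ctrl.close_job(): hands the job in; it is judged then, once.
The state is a dict: "clock": time; "joint_pos": joint angles; "qvel": joint speeds; "tau": joint torques, N m; "tool_pos": TCP position; "orientation": TCP orientation; "force": force on the tool from outside, world axes, zero at the start; "moment": the same for the moment, N m; "opening": finger opening in m; "gripper_force": force on a finger pad.
Only numpy, scipy, OpenCV 4.12 (cv2) and the standard library are available. Lean on these libraries where they do the work, as an engineer would, in place of code of your own. Each camera call takes 0.05 s, during which the arm holds its last target. There are 200 camera calls.

## Working session

There is one attempt and no reset: what is moved stays moved. The work goes in short steps, Python scripts to look and compute and a tool call to move; the robot and the scene stay as the last step left them, time stands still between calls to the robot, and variables do not carry over. Pictures are saved under pics/ and viewed, at most 10 in all, crops included, and the job is handed in when it is done.

Besides the shell and the picture viewer there is one more tool, called after "Call:" as name(argument=value, ...), one argument or row to a line, values as JSON. send_rows: Moves the arm, as the interface text tells. Its arguments: {"type":"object","properties":{"plan":{"type":"array","items":{"type":"array","items":{"type":"array","items":{"type":"number"}}}},"fingers":{"type":"number"}},"required":["plan"]}

```bash
mkdir -p pics; cat > h.py <<'E'
import numpy as np, cv2
from plant import ctrl
def snap(n,f):
    s=ctrl.snapshot(n); cv2.imwrite('pics/'+f+'.png',s['img'][:,:,::-1]); np.savez('pics/'+f,K=s['K'],pose=s['pose']); return s
def ray(f,u,v,z):
    d=np.load('pics/'+f+'.npz');K,P=d['K'],d['pose']
    r=P[:3,:3]@np.linalg.inv(K)@[u,v,1]; c=P[:3,3]; return c+r*(z-c[2])/r[2]
def proj(f,p):
    d=np.load('pics/'+f+'.npz');K,P=d['K'],d['pose']
    q=K@(P[:3,:3].T@(np.asarray(p)-P[:3,3])); return q[:2]/q[2]
E
python3 - <<'E'
from h import *
o=ctrl.get_obs();print(o)
ims=[]
for n in('scene','side','wrist'):
    s=snap(n,n+'0'); print(n,s['pose'].round(3).tolist(),s['K'][0,0])
    ims.append(s['img'][:,:,::-1])
E
```

```text
{'clock': 0.0, 'joint_pos': array([ 1.65063736e+01,  2.05919016e+01,  6.32404535e-01, -2.02701703e-02,
       -7.01365402e+01, -1.65065912e+01]), 'qvel': array([-0.0166899 ,  0.08986672,  0.00263732,  0.0148637 ,  0.0255519 ,
       -0.09777644]), 'tau': array([-8.00930356e-04, -5.82726967e+01,  2.93058443e+01,  6.99745238e+00,
        6.93249181e-03, -2.06530804e-04]), 'tool_pos': array([ 6.74492765e-01, -3.75122122e-05,  2.25606561e-01]), 'orientation': array([ 1.79902506e+02, -9.01955822e-03, -9.00071133e+01]), 'force': array([ 0.17342955, -0.02396184,  0.17058915]), 'moment': array([-0.01996965,  0.04675285,  0.00408215]), 'gripper_force': 0.0, 'opening': 0.08758127402784091}
scene [[-0.868, -0.235, 0.438, -0.05], [-0.497, 0.423, -0.758, 0.913], [-0.007, -0.875, -0.484, 0.675], [0.0, 0.0, 0.0, 1.0]] 430.05803752478147
side [[-0.875, -0.278, 0.396, -0.09], [-0.484, 0.471, -0.738, 1.076], [0.019, -0.837, -0.547, 0.9], [0.0, 0.0, 0.0, 1.0]] 436.33681236354505
wrist [[-1.0, 0.001, -0.002, 0.675], [0.0, 0.956, 0.294, -0.079], [0.002, 0.294, -0.956, 0.385], [0.0, 0.0, 0.0, 1.0]] 324.8235053905289
```

View pics/scene0.png

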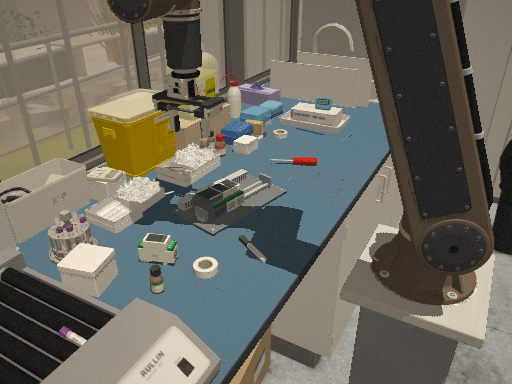

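View pics/side0.png

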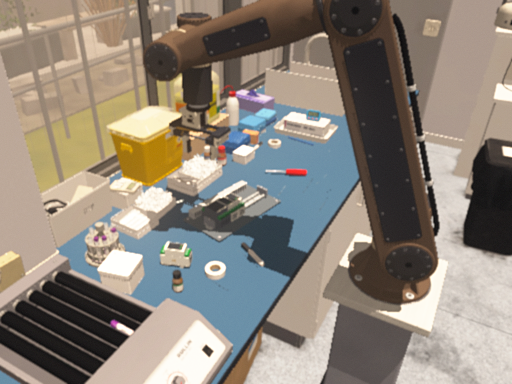

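The scene view shows the module at about (158,248), the plate at about (230,200), the tape at (205,267), the bottle at (156,280), the pen at (252,248) and the screwdriver at (295,161). I'll enlarge the crop next and look at the wrist view.

```bash
python3 - <<'E'
from h import *
im=cv2.imread('pics/scene0.png')[165:305,115:305]
cv2.imwrite('pics/c1.png',cv2.resize(im,None,fx=4,fy=4,interpolation=cv2.INTER_CUBIC))
for f,u,v in(('scene0',158,262),('side0',176,265),('scene0',230,205),('scene0',205,270),('scene0',157,292),('scene0',252,250)):print(ray(f,u,v,0).round(3))
E
```

```text
[0.582 0.285 0.   ]
[0.579 0.289 0.   ]
[ 0.573 -0.04   0.   ]
[0.461 0.253 0.   ]
[0.512 0.371 0.   ]
[0.401 0.127 0.   ]
```

View pics/c1.png

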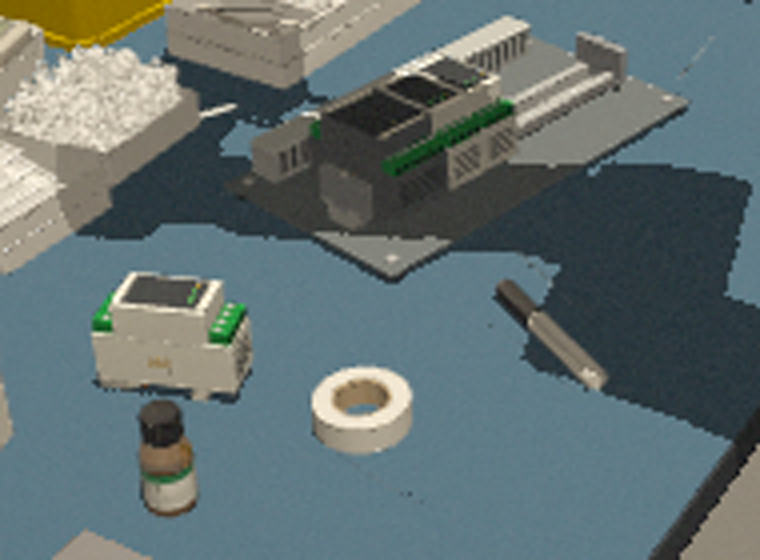

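View pics/wrist0.png

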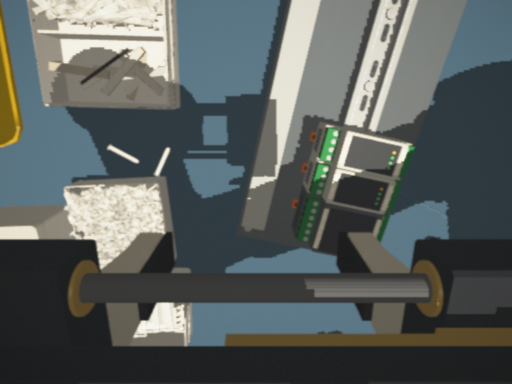

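The close-up shows the module's long side roughly along the image horizontal, with the orange-foot end still to be identified. The wrist view shows the rail running from about (365,120) up to (395,0), with the fitted modules below it. I'll zoom in on the rail to measure the plate.

```bash
python3 - <<'E'
from h import *
im=cv2.imread('pics/wrist0.png')[0:260,230:480]
im=cv2.convertScaleAbs(im,alpha=1.0)
cv2.imwrite('pics/c2.png',cv2.resize(im,None,fx=2.3,fy=2.3,interpolation=cv2.INTER_CUBIC))
E
```

```text
(no output)
```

View pics/c2.png

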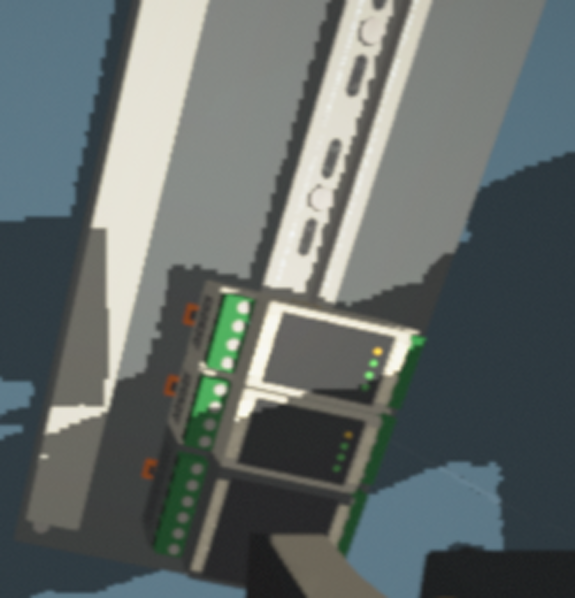

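Call:
send_rows(
  plan=[
    [[-4,1,0,0,0,7],[-8,2.5,0,0,0,14],[-12,4,0,0,0,21],[-16,5.5,0,0,0,28],[-20,7,0,0,0,35],[-24,8.5,0,0,0,42],[-28,9.5,0,0,0,49],[-28.5,9.5,0,0,0,56]],
  ],
)

```text
clock: 0.82
tool_pos: [0.5783, 0.2887, 0.2264]
orientation: [180.0, 0.0, -145.5]
force: [0.2, -0.5, 0.4]
opening: 0.0879
gripper_force: 0.0
```

The zoom shows the far rail edge from crop (345,0) to (265,288), the near edge from (432,0) to (338,300), the plate's far-left corner at (15,540) and the near plate edge from (545,0) to (470,230). The orange feet are on the far side.

```bash
python3 - <<'E'
from h import *
R=lambda a,b,z:ray('wrist0',230+a/2.3,b/2.3,z)
f0,f1=R(345,0,.025),R(265,288,.025);n0,n1=R(432,0,.025),R(338,300,.025)
for a,b in((f0,f1),(n0,n1)):
    d=b-a;print(a.round(4),b.round(4),'yaw',np.degrees(np.arctan2(-d[0],d[1])))
p0,p1=R(545,0,.01),R(470,230,.01);d=p1-p0;print('plate near',p0,p1,np.degrees(np.arctan2(-d[0],d[1])))
c=R(15,540,.01);print('corner',c)
# trunk far edge/near edge top z=.048
t0,t1=R(208,0,.048),R(105,405,.048);d=t1-t0;print('trunk near top',t0,t1,np.degrees(np.arctan2(-d[0],d[1])))
yaw=np.radians(np.degrees(np.arctan2(-(f1-f0)[0]-(n1-n0)[0],(f1-f0)[1]+(n1-n0)[1])))
ex=np.array([np.cos(yaw),np.sin(yaw)]);ey=np.array([-ex[1],ex[0]])
print('yaw',np.degrees(yaw));
for n,q in(('f0',f0),('f1',f1),('n0',n0),('n1',n1),('p0',p0),('p1',p1),('c',c),('t0',t0),('t1',t1)):print(n,(ex@q[:2]).round(4),(ey@q[:2]).round(4))
q=R(222,283,.054);print('green corner y',ey@q[:2]); q=R(275,303,.0846);print('nose corner',ex@q[:2],ey@q[:2]);q=R(428,332,.054);print(ex@q[:2],ey@q[:2])
snap('wrist','wrist1')
E
```

```text
[ 0.5519 -0.1664  0.025 ] [ 0.5762 -0.0455  0.025 ] yaw -11.380019567819772
[ 0.5147 -0.1664  0.025 ] [ 0.5409 -0.0398  0.025 ] yaw -11.710954002332024
plate near [ 0.45769045 -0.17003713  0.01      ] [ 0.47514103 -0.07160913  0.01      ] -10.053665005730654
corner [0.69790139 0.09147339 0.01      ]
trunk near top [ 0.61452727 -0.16081665  0.048     ] [0.65261529 0.00581672 0.048     ] -12.875131592507561
yaw -11.549363938578331
f0 0.574 -0.0525
f1 0.5737 0.0708
n0 0.5376 -0.06
n1 0.538 0.0693
p0 0.4825 -0.075
p1 0.4799 0.025
c 0.6655 0.2293
t0 0.6343 -0.0345
t1 0.6382 0.1364
green corner y 0.07140135830559022
nose corner 0.5852980766238184 0.07344339281142223
0.5056982642949084 0.07376581073414425
```

View pics/wrist1.png

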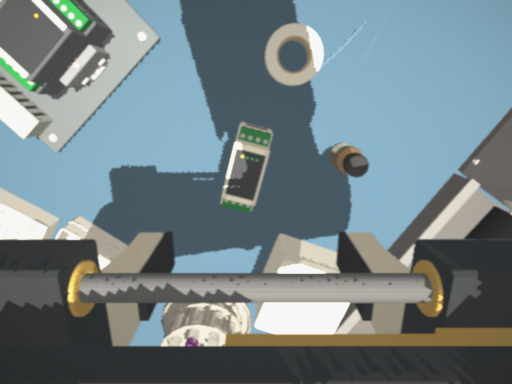

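The wrist view shows the module at about (247,168), its ends at (258,125) and (237,212), with LEDs near the upper end. The tape is at (294,55) and the bottle at (350,160). I'll zoom in on the module to find the orange foot and its corners.

```bash
python3 - <<'E'
from h import *
im=cv2.imread('pics/wrist1.png')[110:225,195:295]
c=cv2.convertScaleAbs(im,alpha=1.3,beta=20)
cv2.imwrite('pics/c3.png',cv2.resize(c,None,fx=5,fy=5,interpolation=cv2.INTER_CUBIC))
h=cv2.cvtColor(im,cv2.COLOR_BGR2HSV);m=(h[...,0]>3)&(h[...,0]<18)&(h[...,1]>140)
print([(x+195,y+110) for y,x in np.argwhere(m)])
E
```

```text
[]
```

View pics/c3.png

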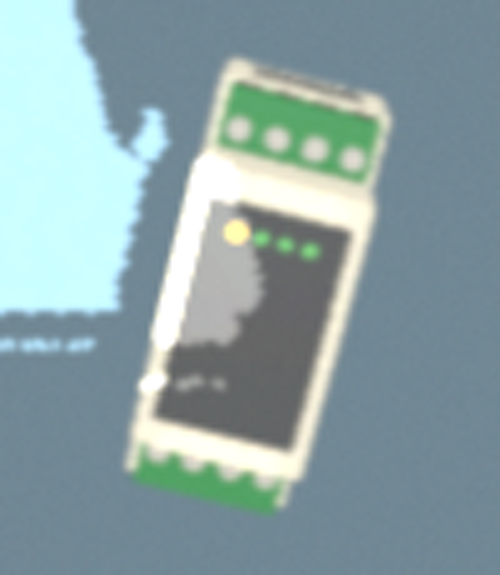

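The LEDs, with yellow on the -y side, match the fitted modules. So the lip end is up in the image and the foot end is down. Nose top corners in the crop are at (200,155), (375,205), (298,480) and (133,437).

```bash
python3 - <<'E'
from h import *
R=lambda a,b,z:ray('wrist1',195+a/5,110+b/5,z)[:2]
a,b,c,d=R(200,155,.0686),R(375,205,.0686),R(298,480,.0686),R(133,437,.0686)
print(a,b,c,d,[np.linalg.norm(q) for q in(a-b,c-d,a-d,b-c)])
for p,q in((a,d),(b,c)): print('yaw',np.degrees(np.arctan2(*(q-p)[::-1])))
w=b-a;print('yaw w',np.degrees(np.arctan2(w[1],w[0]))-90, 'ctr',(a+b+c+d)/4)
e,f=R(230,60,.044),R(388,103,.044);print('housing -x end',e,f,np.linalg.norm(e-f),(e+f)/2)
w=f-e;print(np.degrees(np.arctan2(w[1],w[0]))-90)
E
```

```text
[0.56101762 0.25326866] [0.54974434 0.28704046] [0.60555562 0.30694356] [0.61698986 0.2737272 ] [np.float64(0.03560367306306088), np.float64(0.03512930978729549), np.float64(0.05959399661643344), np.float64(0.059253964184739924)]
yaw 20.077982304078144
yaw 19.62696240170855
yaw w 18.45939438135933 ctr [0.58332686 0.28024497]
housing -x end [0.54490179 0.24834289] [0.5336083  0.28031155] 0.033904845883039984 [0.53925504 0.26432722]
19.45664973515062
```

Call:
send_rows(
  plan=[
    [[-1.1,-1.3,4,0,0,7],[-1.1,-1.3,8,0,0,14],[-1.1,-1.3,12,0,0,15],[-1.1,-1.3,15.5,0,0,15],[-1.1,-1.3,18,0,0,15],[-1.1,-1.3,19.4,0,0,15],[-1.1,-1.3,19.8,0,0,15],[-1.1,-1.3,19.8,0,0,15]],
  ],
)

```text
clock: 1.53
tool_pos: [0.5958, 0.2799, 0.0271]
orientation: [-179.9, -0.2, -160.3]
force: [-1.1, -0.1, -0.3]
opening: 0.0876
gripper_force: 0.0
```

Call:
send_rows(
  plan=[
    [[0,0,0,0,0,0],[0,0,0,0,0,0],[0,0,0,0,0,0],[0,0,0,0,0,0],[0,0,0,0,0,0],[0,0,0,0,0,0],[0,0,0,0,0,0],[0,0,0,0,0,0]],
  ],
  fingers=0,
)

```text
clock: 2.2
tool_pos: [0.5965, 0.2806, 0.0287]
orientation: [180.0, 0.0, -160.3]
force: [-0.6, 0.0, 0.2]
opening: 0.0398
gripper_force: 0.3
```

Call:
send_rows(
  plan=[
    [[0,0,0,0,0,0],[0,0,0,0,0,0],[0,0,0,0,0,0],[0,0,0,0,0,0]],
  ],
)

```text
clock: 2.53
tool_pos: [0.5965, 0.2807, 0.0287]
orientation: [180.0, 0.0, -160.3]
force: [-0.5, 0.3, 2.0]
opening: 0.0359
gripper_force: 29.7
```

```bash
cat >> h.py <<'E'
from scipy.spatial.transform import Rotation as Rn
def row(p0,e0,p1,e1):
    A=Rn.from_euler('xyz',e0,degrees=True);B=Rn.from_euler('xyz',e1,degrees=True)
    return np.r_[A.inv().apply(np.subtract(p1,p0))*100,(A.inv()*B).as_rotvec(degrees=True)].round(2)
E
python3 - <<'E'
from h import *
o=ctrl.get_obs();p=o['tool_pos'];print(p,o['orientation'],o['opening'],o['gripper_force'],o['force'])
# module x of TCP in module frame estimate: with module ctr after squeeze only y shifts
ex=np.array([np.cos(np.radians(19.6)),np.sin(np.radians(19.6))])
print('tcp x on module',ex@(p[:2]-[.5833,.2802]))
E
```

```text
[0.59652246 0.2806978  0.02869592] [ 1.79994965e+02  1.64478864e-02 -1.60316923e+02] 0.035928627520721006 29.727472364902496 [-0.46641123  0.32161547  1.97362124]
tcp x on module 0.012623302738853029
```

```bash
cat >> h.py <<'E'
YAW=-11.5; OR=np.array([.561,.065]); TM=np.array([.0126,0,.0287])
def tcp(px,py,pz,tilt,ref='pocket',yaw=YAW):
    "TCP pose with module's pocket (or origin) at px,py,pz on the plate"
    M=Rn.from_euler('z',yaw,degrees=True)*Rn.from_euler('y',-tilt,degrees=True)
    q=np.array([-.0183,0,.009]) if ref=='pocket' else np.zeros(3)
    Z=Rn.from_euler('z',YAW,degrees=True)
    w=Z.apply([OR[0]+px,OR[1]+py,pz])
    p=w+M.apply(TM-q); T=M*Rn.from_euler('xyz',[180,0,180],degrees=True)
    return p,T.as_euler('xyz',degrees=True)
def pose_of(o):
    "module tilt, pocket & origin on plate from obs"
    T=Rn.from_euler('xyz',o['orientation'],degrees=True);M=T*Rn.from_euler('xyz',[180,0,180],degrees=True).inv()
    Z=Rn.from_euler('z',YAW,degrees=True);f=lambda q:Z.inv().apply(o['tool_pos']+M.apply(np.array(q)-TM))-[*OR,0]
    return (Z.inv()*M).as_rotvec(degrees=True).round(2),(f([-.0183,0,.009])*1e3).round(2),(f([0,0,0])*1e3).round(2)
E
python3 - <<'E'
from h import *
o=ctrl.get_obs();p,e=o['tool_pos'],o['orientation']
print(pose_of(o))
near=.538-.561
pa,ea=tcp(near-.012,-.05,.09,16); pb,eb=tcp(near-.012,-.05,.0249,16)
print(pa,ea,pb); print('to above',row(p,e,pa,ea)); print('above->low',row(pa,ea,pb,eb))
print('plus x 10mm',row(pb,eb,*tcp(near-.002,-.05,.0249,16)))
E
```

```text
(array([ 1.000e-02, -1.000e-02,  3.118e+01]), array([-58.85, 313.  ,   8.99]), array([-4.3190e+01,  3.2247e+02, -1.0000e-02]))
[ 0.54221656 -0.09500791  0.11745405] [180.   16.  168.5] [ 0.54221656 -0.09500791  0.05235405]
to above [ 17.77 -33.55  -8.88   4.36 -15.59  30.98]
above->low [ 1.79 -0.    6.26  0.    0.    0.  ]
plus x 10mm [-0.96  0.    0.28  0.    0.    0.  ]
```

Call:
send_rows(
  plan=[
    [[0,0,-3,0,0,0],[0.5,-1,-7,0,0,0],[2,-4,-11,0,0,0],[4,-7.5,-14,0.9,-3.1,6.2],[6,-11,-15,1.7,-6.2,12.4],[8,-14.5,-15,2.6,-9.4,18.6],[10,-18,-15,3.5,-12.5,24.8],[11.8,-21.5,-15,4.36,-15.6,31]],
  ],
)

```text
clock: 3.2
tool_pos: [0.5582, 0.0482, 0.179]
orientation: [179.9, 16.2, 168.2]
force: [0.7, -1.6, -2.1]
opening: 0.0364
gripper_force: 29.7
```

```bash
python3 - <<'E'
from h import *
o=ctrl.get_obs();p,e=o['tool_pos'],o['orientation'];print(p,e,o['opening'],o['force'],o['moment'])
print(pose_of(o))
near=.538-.561
print(row(p,e,*tcp(near-.012,-.05,.09,16)))
E
```

```text
[0.55821383 0.0481643  0.17898327] [179.85839665  16.15611726 168.15610989] 0.03639172701023264 [ 0.73471654 -1.5531457  -2.05884618] [-0.14293784  0.75479044 -0.11048233]
(array([  0.09, -16.16,  -0.32]), array([-47.79,  93.68, 151.46]), array([-27.71,  93.58, 147.91]))
[  0.39 -14.36   6.26   0.05   0.16  -0.33]
```

Call:
send_rows(
  plan=[
    [[0.1,-3.5,0,0,0,0],[0.2,-7,0,0,0,0],[0.3,-10.5,1,0,0,0],[0.4,-12.5,2,0,0,0],[0.4,-13.4,3,0,0,0],[0.4,-13.4,4,0,0,0],[0.4,-13.4,4,0,0,0],[0.4,-13.4,4,0,0,0]],
  ],
)

```text
clock: 3.87
tool_pos: [0.5389, -0.0834, 0.1383]
orientation: [-179.9, 15.9, 168.4]
force: [-0.2, -0.2, -1.6]
opening: 0.036
gripper_force: 29.7
```

```bash
python3 - <<'E'
from h import *
o=ctrl.get_obs();p,e=o['tool_pos'],o['orientation'];print(p,e,o['opening'],o['force'],o['moment'],abs(o['qvel']).max())
print(pose_of(o))
near=.538-.561
print(row(p,e,*tcp(near-.012,-.05,.0249,16)))
s=snap('wrist','wrist2')
E
```

```text
[ 0.53887744 -0.08342042  0.13830326] [-179.94011481   15.89996427  168.44611496] 0.036024334871192006 [-0.19988418 -0.19902396 -1.56552872] [0.18823137 0.90063654 0.02222389] 0.9985708390703149
(array([ -0.07, -15.9 ,  -0.06]), array([-40.63, -39.31, 110.89]), array([-20.56, -39.34, 107.25]))
[ 1.82 -1.06  8.42 -0.07 -0.1  -0.05]
```

View pics/wrist2.png

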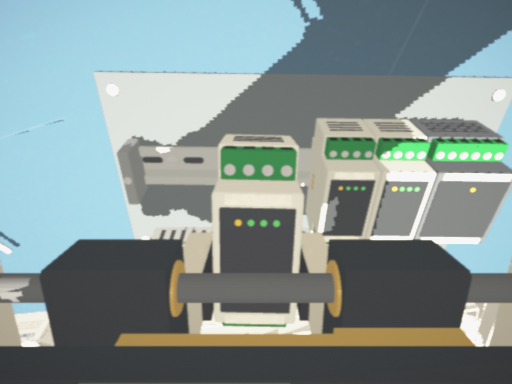

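The wrist view shows the module held straight. The plate's near edge runs from (97,72) to (510,77), with plate holes at (112,90) and (499,95). The rail's near edge is around row 147 on the left, and the neighbour's side is at column 315. I'll check the yaw and the rail position numerically.

```bash
python3 - <<'E'
from h import *
Z=Rn.from_euler('z',YAW,degrees=True)
def P(u,v,z): return (Z.inv().apply(ray('wrist2',u,v,z))-[*OR,0])*1e3
for n,u,v,z in(('hole l',112,90,.01),('hole r',499,95,.01),('cornerl',97,72,.01)):print(n,P(u,v,z).round(1))
g=cv2.cvtColor(cv2.imread('pics/wrist2.png'),cv2.COLOR_BGR2GRAY).astype(float)
def edges(cols,r0,r1,z,sg):
    pts=[]
    for c in cols:
        d=np.gradient(cv2.GaussianBlur(g,(1,3),0)[r0:r1,c]); k=np.argmax(sg*d); 
        a=sg*d[max(k-1,0):k+2]; off=0
        if len(a)==3 and a[0]+a[2]<2*a[1]: off=(a[0]-a[2])/(2*(a[0]-2*a[1]+a[2]))
        pts.append(P(c,r0+k+off,z)[:2])
    pts=np.array(pts); m=np.polyfit(pts[:,1],pts[:,0],1);r=pts[:,0]-np.polyval(m,pts[:,1]);ok=abs(r)<1.5
    m=np.polyfit(pts[ok,1],pts[ok,0],1); print('slope deg',np.degrees(m[0]),'x at y=-50',np.polyval(m,-50),'at 0',np.polyval(m,0),ok.sum(),len(ok))
edges(range(110,300,5),62,84,.01,1)
edges(range(320,500,5),62,84,.01,-1)
print(g[136:200:2,155].round(),g[136:200:2,205].round(),g[140:160,170].round())
E
```

```text
hole l [ -64.3 -152.3   10. ]
hole r [-60.  155.4  10. ]
cornerl [ -78.  -160.5   10. ]
slope deg 0.5975707336814488 x at y=-50 -76.51197512890113 at 0 -75.99049628808615 37 38
slope deg 2.5040515862602857 x at y=-50 -83.49981788938935 at 0 -81.31462064838792 17 36
[227. 227. 165. 118. 115. 156. 204. 187. 178. 178. 147.  77.  76. 111.
 177. 178. 178. 172. 172. 171. 175. 178. 178. 178. 140. 115. 114. 114.
 114. 114. 115. 114.] [114. 115. 115. 115. 114. 131. 176. 179. 180. 179. 180. 179. 177. 179.
 179. 180. 179. 173. 171. 171. 173. 179. 179. 179. 162. 115. 115. 115.
 115. 115. 115. 115.] [228. 228. 224. 201. 151. 127. 162. 205. 193. 193. 208. 190. 179. 179.
 179. 179. 180. 184. 185. 184.]
```

```bash
python3 - <<'E'
from h import *
Z=Rn.from_euler('z',YAW,degrees=True)
def P(u,v,z): return ((Z.inv().apply(ray('wrist2',u,v,z))-[*OR,0])*1e3).round(1)
g=cv2.cvtColor(cv2.imread('pics/wrist2.png'),cv2.COLOR_BGR2GRAY).astype(float)
for c in range(150,216,8):
    o=[]
    for r0,r1,s in((140,152,1),(178,192,-1)):
        col=g[r0:r1,c-1:c+2].mean(1);d=s*np.diff(col);k=d.argmax();w=np.clip(d[max(k-1,0):k+2],0,None);v=r0+.5+(np.arange(max(k-1,0),max(k-1,0)+len(w))*w).sum()/w.sum();o+= [round(v,1),P(c,v,.025)]
    print(c,o)
for u,v in((313,163),(311,185),(314,240),(302,190)):print(P(u,v,.025),P(u,v,.085),P(u,v,.06))
E
```

```text
150 [np.float64(145.6), array([ -23.2, -125.4,   25. ]), np.float64(183.7), array([  13.4, -131.9,   25. ])]
158 [np.float64(146.1), array([ -22.7, -118.9,   25. ]), np.float64(183.7), array([  13.4, -124.8,   25. ])]
166 [np.float64(146.4), array([ -22.4, -112.4,   25. ]), np.float64(184.2), array([  14. , -117.9,   25. ])]
174 [np.float64(146.8), array([ -22.2, -105.8,   25. ]), np.float64(184.2), array([  14. , -110.8,   25. ])]
182 [np.float64(146.3), array([-22.6, -99.2,  25. ]), np.float64(184.3), array([  14. , -103.7,   25. ])]
190 [np.float64(146.4), array([-22.5, -92.6,  25. ]), np.float64(184.4), array([ 14.2, -96.7,  25. ])]
198 [np.float64(146.3), array([-22.5, -86. ,  25. ]), np.float64(184.4), array([ 14.2, -89.6,  25. ])]
206 [np.float64(146.5), array([-22.4, -79.5,  25. ]), np.float64(184.6), array([ 14.4, -82.5,  25. ])]
214 [np.float64(146.4), array([-22.4, -72.9,  25. ]), np.float64(184.3), array([ 14.1, -75.5,  25. ])]
[-7. 10. 25.] [-38.6  -2.   85. ] [-25.4   3.   60. ]
[14.9 10.3 25. ] [-22.1  -1.7  85. ] [-6.7  3.3 60. ]
[78.9 19.2 25. ] [26.3  5.  85. ] [48.2 10.9 60. ]
[20.1  2.7 25. ] [-18.1  -7.4  85. ] [-2.2 -3.2 60. ]
```

```bash
cat >> h.py <<'E'
YAW=-12.1; OR=np.array([.5616,.0719])
E
python3 - <<'E'
from h import *
o=ctrl.get_obs();p,e=o['tool_pos'],o['orientation'];print(pose_of(o),o['force'],abs(o['qvel']).max())
print(row(p,e,*tcp(-.035,-.05,.0249,16)));a=tcp(-.035,-.05,.0249,16);print('x+10',row(*a,*tcp(-.025,-.05,.0249,16)),'z+10',row(*a,*tcp(-.035,-.05,.0349,16)))
E
```

```text
(array([  0.05, -15.96,   0.57]), array([-41.13, -40.24, 111.45]), array([-21.06, -40.05, 107.83])) [ 0.43351663  0.30351773 -1.56829135] 0.5985610222563454
[ 1.8  -0.98  8.49 -0.04 -0.04 -0.02]
x+10 [-0.96 -0.01  0.28  0.    0.    0.  ] z+10 [-0.28  0.   -0.96  0.    0.    0.  ]
```

```bash
sed -i "s/,yaw=YAW):/,yaw=None):/; s/    M=Rn.from_euler('z',yaw,degrees=True)\*/    M=Rn.from_euler('z',YAW if yaw is None else yaw,degrees=True)*/" h.py
python3 - <<'E'
from h import *
o=ctrl.get_obs();p,e=o['tool_pos'],o['orientation']
print(row(p,e,*tcp(-.035,-.05,.0249,16)));a=tcp(-.035,-.05,.0249,16);print('x+10',row(*a,*tcp(-.025,-.05,.0249,16)))
E
```

```text
[ 1.8  -1.    8.49  0.13 -0.04  0.55]
x+10 [-0.96  0.    0.28  0.    0.    0.  ]
```

Call:
send_rows(
  plan=[
    [[0.7,-0.6,2,0.1,0,0.3],[1.1,-1,4.5,0.13,0,0.55],[1.5,-1,6.5,0.13,0,0.55],[1.7,-1,7.5,0.13,0,0.55],[1.75,-1,8,0.13,0,0.55],[1.8,-1,8.3,0.13,0,0.55],[1.8,-1,8.3,0.13,0,0.55],[1.8,-1,8.3,0.13,0,0.55]],
  ],
)

```text
clock: 4.58
tool_pos: [0.5435, -0.0936, 0.0548]
orientation: [180.0, 16.0, 167.9]
force: [0.6, -0.5, -1.9]
opening: 0.0363
gripper_force: 29.7
```

Call:
send_rows(
  plan=[
    [[0,0,0,0,0,0],[0,0,0,0,0,0],[0,0,0,0,0,0],[0,0,0,0,0,0]],
  ],
)

```text
clock: 4.92
tool_pos: [0.5434, -0.0937, 0.0547]
orientation: [180.0, 16.0, 167.9]
force: [-0.7, 0.3, -1.1]
opening: 0.036
gripper_force: 29.7
```

```bash
cat > m.py <<'E'
from h import *
import sys
o=ctrl.get_obs();p,e=o['tool_pos'],o['orientation']
Z=Rn.from_euler('z',YAW,degrees=True)
print('t',o['clock'],'rot,pocket,origin',*pose_of(o),'F plate',Z.inv().apply(o['force']).round(1),'M',Z.inv().apply(o['moment']).round(2),abs(o['qvel']).max().round(2),o['opening'])
if len(sys.argv)>4: print(row(p,e,*tcp(*[float(a) for a in sys.argv[1:5]],ref=(sys.argv+['pocket'])[5])))
E
python3 m.py -.035 -.05 .0249 15.8
```

```text
t 4.9167 rot,pocket,origin [ 5.000e-02 -1.605e+01  1.000e-02] [-34.92 -49.63  27.19] [-14.85 -49.63  23.6 ] F plate [-0.8  0.2 -1.1] M [-0.09  0.96 -0.  ] 0.21 0.03603486465327293
[ 0.06 -0.04  0.23  0.05  0.25  0.  ]
```

Call:
send_rows(
  plan=[
    [[0.06,0,0.22,0,0.25,0],[0.06,0,0.23,0,0.25,0],[-0.1,0,0.28,0,0.25,0],[-0.3,0,0.33,0,0.25,0],[-0.4,0,0.36,0,0.25,0],[-0.5,0,0.39,0,0.25,0],[-0.5,0,0.39,0,0.25,0],[-0.5,0,0.39,0,0.25,0]],
  ],
)

```text
clock: 5.58
tool_pos: [0.5489, -0.0951, 0.0518]
orientation: [180.0, 15.7, 167.9]
force: [-0.5, 0.2, -2.5]
opening: 0.0361
gripper_force: 29.7
```

```bash
python3 m.py -.025 -.05 .0249 15.8
```

```text
t 5.5833 rot,pocket,origin [  0.02 -15.75   0.  ] [-29.38 -49.85  24.43] [ -9.32 -49.84  20.73] F plate [-0.5  0.1 -2.5] M [-0.04  0.92 -0.01] 0.25 0.03605428799970994
[-0.43 -0.01  0.07  0.02 -0.05 -0.  ]
```

Call:
send_rows(
  plan=[
    [[-0.1,0,-0.01,0,0,0],[-0.15,0,-0.01,0,0,0],[-0.2,0,0.0,0,0,0],[-0.25,0,0.02,0,0,0],[-0.3,0,0.04,0,0,0],[-0.35,0,0.05,0,0,0],[-0.4,0,0.06,0,0,0],[-0.4,0,0.06,0,0,0]],
  ],
)

```text
clock: 6.25
tool_pos: [0.5529, -0.0959, 0.0523]
orientation: [180.0, 15.8, 167.9]
force: [-0.2, -0.6, -1.5]
opening: 0.0359
gripper_force: 29.7
```

```bash
python3 m.py -.022 -.05 .0249 15.8
```

```text
t 6.25 rot,pocket,origin [  0.02 -15.75   0.  ] [-25.3  -49.81  24.98] [ -5.24 -49.81  21.28] F plate [-0.1 -0.6 -1.5] M [ 0.01  0.88 -0.03] 0.17 0.03587024107400404
[-0.31 -0.02  0.09  0.02 -0.05  0.  ]
```

Call:
send_rows(
  plan=[
    [[-0.05,0,0.01,0,0,0],[-0.1,0,0.03,0,0,0],[-0.15,0,0.04,0,0,0],[-0.2,0,0.06,0,0,0],[-0.2,0,0.06,0,0,0]],
  ],
)

```text
clock: 6.67
tool_pos: [0.5549, -0.0964, 0.0523]
orientation: [180.0, 15.8, 167.9]
force: [0.1, -0.2, -1.8]
opening: 0.0358
gripper_force: 29.7
```

```bash
python3 m.py -.021 -.05 .0249 15.8
```

```text
t 6.6667 rot,pocket,origin [  0.03 -15.75   0.  ] [-23.21 -49.8   24.94] [ -3.15 -49.79  21.25] F plate [ 0.2 -0.2 -1.8] M [-0.09  0.94 -0.04] 0.18 0.03581121858088909
[-0.21 -0.02  0.06  0.03 -0.05 -0.  ]
```

Call:
send_rows(
  plan=[
    [[-0.05,0,0.01,0,0,0],[-0.1,0,0.03,0,0,0],[-0.1,0,0.03,0,0,0],[-0.15,0,0.04,0,0,0],[-0.15,0,0.04,0,0,0]],
  ],
)

```text
clock: 7.08
tool_pos: [0.556, -0.0968, 0.0521]
orientation: [180.0, 15.7, 167.9]
force: [-0.8, 1.1, -1.4]
opening: 0.0362
gripper_force: 29.7
```

```bash
python3 m.py -.021 -.05 .0249 15.8
```

```text
t 7.0833 rot,pocket,origin [ 1.000e-02 -1.572e+01  0.000e+00] [-22.05 -49.96  24.81] [ -2.   -49.96  21.1 ] F plate [-1.   0.9 -1.4] M [0.08 1.46 0.04] 0.24 0.03621998487739442
[-0.1  -0.    0.02  0.01 -0.08  0.  ]
```

Call:
send_rows(
  plan=[
    [[-0.05,0,0.01,0,0,0],[-0.05,0,0.01,0,0,0],[-0.1,0,0.03,0,0,0],[-0.1,0,0.03,0,0,0]],
  ],
)

```text
clock: 7.42
tool_pos: [0.5565, -0.0971, 0.0519]
orientation: [-180.0, 15.7, 167.9]
force: [-6.4, 2.6, 2.0]
opening: 0.036
gripper_force: 29.8
```

```bash
python3 m.py -.021 -.05 .0249 15.8
```

```text
t 7.4167 rot,pocket,origin [-1.000e-02 -1.568e+01 -1.000e-02] [-21.56 -50.18  24.63] [ -1.5  -50.18  20.91] F plate [-6.8  1.2  2. ] M [0.78 3.13 0.19] 0.14 0.036018567779450374
[-0.06  0.02 -0.02 -0.01 -0.12 -0.  ]
```

```bash
python3 - <<'E'
from h import *
a=tcp(-.0209,-.05,.0249,15.75)
for t in(14,12,10,8,6,4,2,0):print(t,row(*a,*tcp(-.0216,-.05,.0250,t)))
E
```

```text
14 [ 0.01 -0.    0.07  0.    1.75  0.  ]
12 [-0.06  0.    0.18  0.    3.75  0.  ]
10 [-0.12 -0.    0.29  0.    5.75  0.  ]
8 [-0.17  0.    0.41  0.    7.75  0.  ]
6 [-0.22  0.    0.52  0.    9.75  0.  ]
4 [-0.27  0.    0.64  0.   11.75  0.  ]
2 [-0.32  0.    0.76  0.   13.75  0.  ]
0 [-0.35  0.    0.88  0.   15.75  0.  ]
```

Call:
send_rows(
  plan=[
    [[0.01,0,0.07,0,1.75,0],[-0.02,0,0.12,0,2.75,0],[-0.06,0,0.18,0,3.75,0],[-0.09,0,0.24,0,4.75,0],[-0.12,0,0.29,0,5.75,0],[-0.12,0,0.29,0,5.75,0]],
  ],
)

```text
clock: 7.92
tool_pos: [0.5592, -0.0973, 0.0497]
orientation: [180.0, 9.9, 167.9]
force: [-5.4, 4.4, 3.4]
opening: 0.0355
gripper_force: 29.7
```

```bash
python3 m.py
```

```text
t 7.9167 rot,pocket,origin [ 0.01 -9.9  -0.02] [-21.44 -49.75  24.96] [ -1.87 -49.76  19.24] F plate [-6.2  3.2  3.4] M [0.96 2.67 0.26] 3.27 0.03550286209211834
```

Call:
send_rows(
  plan=[
    [[-0.06,0,0.12,0,2,0],[-0.12,0,0.23,0,4,0],[-0.17,0,0.34,0,6,0],[-0.23,0,0.45,0,8,0],[-0.29,0,0.58,0,10,0],[-0.29,0,0.6,0,10,0],[-0.29,0,0.6,0,10,0]],
  ],
)

```text
clock: 8.5
tool_pos: [0.5634, -0.0984, 0.0446]
orientation: [180.0, 0.0, 167.9]
force: [-2.9, 2.1, 3.6]
opening: 0.0361
gripper_force: 29.9
```

```bash
python3 m.py
```

```text
t 8.5 rot,pocket,origin [ 0.   -0.03 -0.03] [-20.98 -49.99  24.89] [ -2.67 -50.    15.9 ] F plate [-3.3  1.5  3.6] M [0.18 1.04 0.08] 1.58 0.036097651345738994
```

Call:
send_rows(
  plan=[
    [[0,0,0.05,0,0,0],[0,0,0.1,0,0,0],[0,0,0.1,0,0,0]],
  ],
)

```text
clock: 8.75
tool_pos: [0.5634, -0.0984, 0.0445]
orientation: [180.0, 0.1, 167.9]
force: [-4.3, 1.5, 7.4]
opening: 0.0363
gripper_force: 29.9
```

```bash
python3 m.py; python3 - <<'E'
from h import *
snap('wrist','wrist3');snap('side','side3');snap('scene','scene3')
a=cv2.imread('pics/wrist3.png')[60:345,150:400]
b=cv2.imread('pics/side3.png')[165:245,160:300]
cv2.imwrite('pics/c4.png',np.hstack([cv2.resize(a,(420,480)),cv2.resize(b,(380,480*380//380))]))
E
```

```text
t 8.75 rot,pocket,origin [ 0.   -0.12  0.02] [-20.95 -50.01  24.78] [ -2.64 -50.01  15.81] F plate [-4.5  0.6  7.4] M [0.09 1.68 0.06] 0.19 0.036280359796241016
```

View pics/c4.png

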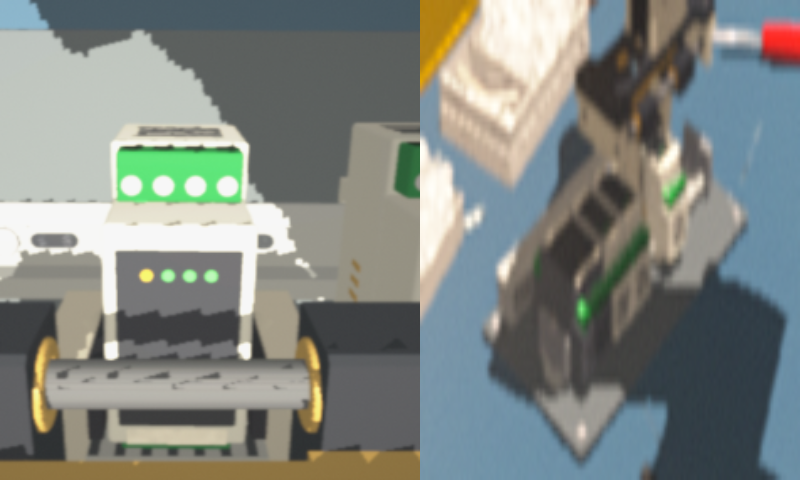

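The module looks level on the rail, with its neighbour to the right and a finger-width gap between them. A gentle lift will test whether the foot has clicked.

Call:
send_rows(
  plan=[
    [[0,0,-0.1,0,0,0],[0,0,-0.2,0,0,0],[0,0,-0.3,0,0,0],[0,0,-0.38,0,0,0],[0,0,-0.38,0,0,0]],
  ],
)

```text
clock: 9.32
tool_pos: [0.563, -0.098, 0.0465]
orientation: [180.0, -0.0, 167.9]
force: [1.5, -0.5, -9.5]
opening: 0.0359
gripper_force: 30.0
```

```bash
python3 m.py
```

```text
t 9.3167 rot,pocket,origin [ 0.04  0.01 -0.02] [-21.49 -49.72  26.8 ] [ -3.2  -49.72  17.79] F plate [ 1.5 -0.2 -9.5] M [ 0.15 -0.93 -0.05] 0.36 0.03589054033041512
```

Firm resistance after 1.8 mm of lift shows the foot has clicked. I'll lower it back, release, and rise.

Call:
send_rows(
  plan=[
    [[0,0,0.1,0,0,0],[0,0,0.2,0,0,0],[0,0,0.27,0,0,0],[0,0,0.27,0,0,0]],
  ],
)

```text
clock: 9.65
tool_pos: [0.5631, -0.0982, 0.0447]
orientation: [180.0, 0.0, 167.9]
force: [-0.9, 0.1, -2.1]
opening: 0.0359
gripper_force: 30.0
```

Call:
send_rows(
  plan=[
    [[0,0,0,0,0,0],[0,0,0,0,0,0],[0,0,0,0,0,0],[0,0,0,0,0,0],[0,0,0,0,0,0]],
  ],
  fingers=0.52,
)

```text
clock: 10.07
tool_pos: [0.5632, -0.0981, 0.0447]
orientation: [180.0, 0.0, 167.9]
force: [0.2, -0.4, -0.1]
opening: 0.0451
gripper_force: 0.0
```

```bash
python3 m.py
```

```text
t 10.0667 rot,pocket,origin [ 0.03 -0.02  0.01] [-21.23 -49.78  24.99] [ -2.93 -49.77  16.  ] F plate [ 0.3 -0.3 -0.1] M [-0.01 -0.07  0.02] 0.12 0.045144521718366144
```

Call:
send_rows(
  plan=[
    [[0,0,-1.5,0,0,0],[0,0,-4.5,0,0,0],[0,0,-7,0,0,0],[0.4,-1.5,-7.5,-2,0,0],[0.8,-3.5,-7.5,-6,0,0],[1.2,-4.8,-7.5,-8,0,0],[1.2,-4.8,-7.5,-8,0,0],[1.2,-4.8,-7.5,-8,0,0]],
  ],
)

```text
clock: 10.73
tool_pos: [0.541, -0.1439, 0.1198]
orientation: [172.0, 0.0, 167.7]
force: [-0.0, 0.3, 0.2]
opening: 0.0456
gripper_force: 0.0
```

Call:
send_rows(
  plan=[
    [[0,0,0,0,0,0],[0,0,0,0,0,0],[0,0,0,0,0,0],[0,0,0,0,0,0],[0,0,0,0,0,0],[0,0,0,0,0,0],[0,0,0,0,0,0]],
  ],
  fingers=0,
)

```text
clock: 11.32
tool_pos: [0.5413, -0.1423, 0.1194]
orientation: [172.0, -0.0, 167.9]
force: [-0.6, -0.4, 0.0]
opening: 0.0046
gripper_force: 0.0
```

```bash
cat > n.py <<'E'
from h import *
o=ctrl.get_obs();Z=Rn.from_euler('z',YAW,degrees=True)
T=Rn.from_euler('xyz',o['orientation'],degrees=True)
print('t',o['clock'],'tcp on plate mm',((Z.inv().apply(o['tool_pos'])-[*OR,0])*1e3).round(1),'F plate',Z.inv().apply(o['force']).round(1),'M',Z.inv().apply(o['moment']).round(2),o['opening'])
for n,v in(('+y cm',[0,1,0]),('down cm',[0,0,-1]),('+x',[1,0,0])):print(n,T.inv().apply(Z.apply(v)).round(3))
E
python3 n.py; python3 - <<'E'
from h import *
snap('wrist','wrist4')
E
```

```text
t 11.3167 tcp on plate mm [ -2.5 -97.6 119.4] F plate [-0.5 -0.5  0. ] M [-0.51 -0.16 -0.03] 0.004630494447172217
+y cm [-0.001  0.99   0.14 ]
down cm [-0.   -0.14  0.99]
+x [-1.    -0.001 -0.   ]
```

View pics/wrist4.png

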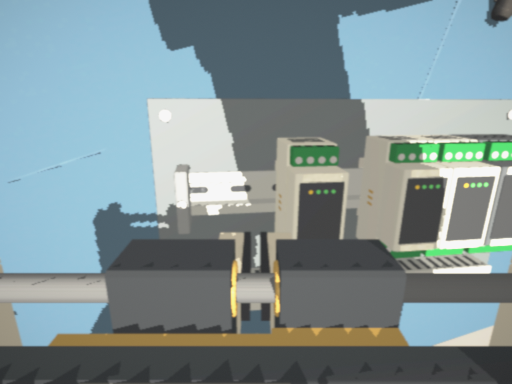

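The view shows the module level on the rail at columns 280 to 340, the neighbour's side at about column 365, and the shut fingers to the module's left. I'll lower beside it and then push.

Call:
send_rows(
  plan=[
    [[0,-0.3,2,0,0,0],[0,-0.7,5,0,0,0],[0,-1.0,7,0,0,0],[0,-1.15,8,0,0,0],[0,-1.2,8.5,0,0,0],[0,-1.2,8.5,0,0,0],[0,-1.2,8.5,0,0,0]],
  ],
)

```text
clock: 11.95
tool_pos: [0.5419, -0.1427, 0.0344]
orientation: [172.0, 0.1, 167.9]
force: [-0.1, -0.2, 0.3]
opening: 0.0003
gripper_force: 0.0
```

```bash
python3 n.py
```

```text
t 11.95 tcp on plate mm [ -1.8 -97.9  34.4] F plate [-0.  -0.2  0.3] M [-0.46 -0.21 -0.05] 0.00026004088419898845
+y cm [-0.     0.99   0.139]
down cm [ 0.001 -0.139  0.99 ]
+x [-1.    -0.001  0.001]
```

Call:
send_rows(
  plan=[
    [[0,0.3,0.04,0,0,0],[0,0.6,0.08,0,0,0],[0,0.9,0.13,0,0,0],[0,1.2,0.17,0,0,0],[0,1.5,0.21,0,0,0],[0,1.8,0.25,0,0,0],[0,2.1,0.29,0,0,0],[0,2.4,0.34,0,0,0]],
  ],
)

```text
clock: 12.62
tool_pos: [0.5464, -0.1186, 0.0337]
orientation: [172.0, 0.0, 167.9]
force: [-0.2, -1.5, 1.6]
opening: 0.0003
gripper_force: 0.4
```

```bash
python3 n.py
```

```text
t 12.6167 tcp on plate mm [ -2.5 -73.3  33.7] F plate [ 0.1 -1.5  1.6] M [-0.79 -0.11  0.04] 0.0003083468332454656
+y cm [-0.    0.99  0.14]
down cm [ 0.   -0.14  0.99]
+x [-1. -0.  0.]
```

Call:
send_rows(
  plan=[
    [[0,0.3,0.04,0,0,0],[0,0.6,0.08,0,0,0],[0,0.9,0.13,0,0,0],[0,1.2,0.17,0,0,0],[0,1.4,0.2,0,0,0],[0,1.6,0.22,0,0,0],[0,1.8,0.25,0,0,0],[0,2.0,0.28,0,0,0]],
  ],
)

```text
clock: 13.28
tool_pos: [0.5505, -0.099, 0.0336]
orientation: [172.0, -0.0, 167.9]
force: [-0.3, -1.3, 1.3]
opening: 0.0003
gripper_force: 0.4
```

```bash
python3 n.py
```

```text
t 13.2833 tcp on plate mm [ -2.6 -53.3  33.6] F plate [-0.  -1.4  1.3] M [-0.76 -0.2   0.01] 0.0003296142495922155
+y cm [-0.    0.99  0.14]
down cm [-0.   -0.14  0.99]
+x [-1. -0. -0.]
```

Call:
send_rows(
  plan=[
    [[0,0.15,0.02,0,0,0],[0,0.3,0.04,0,0,0],[0,0.45,0.06,0,0,0],[0,0.6,0.08,0,0,0],[0,0.7,0.1,0,0,0],[0,0.8,0.11,0,0,0]],
  ],
)

```text
clock: 13.78
tool_pos: [0.5522, -0.0912, 0.0337]
orientation: [172.0, -0.0, 167.9]
force: [-1.8, -1.2, -0.8]
opening: 0.0008
gripper_force: 0.5
```

```bash
python3 n.py; python3 - <<'E'
from h import *
snap('wrist','wrist5')
g=cv2.imread('pics/wrist5.png')
# side-by-side gap: print profile across the terminals row
Z=Rn.from_euler('z',YAW,degrees=True)
gr=cv2.cvtColor(g,cv2.COLOR_BGR2GRAY)
def pj(x,y,z): return proj('wrist5',Z.apply([OR[0]+x,OR[1]+y,z])).round(1)
print('neighbour corner (-30,7,85)',pj(-.033,.007,.0846),pj(-.048,.007,.06),'ours flush left',pj(-.033,-.029,.0846))
u,v=pj(-.03,.007,.0846).astype(int); 
for r in (v+5,v+15): print(r,gr[r,u-70:u+30].tolist())
E
```

```text
t 13.7833 tcp on plate mm [ -2.5 -45.3  33.7] F plate [-1.5 -1.5 -0.8] M [-0.92  0.02  0.06] 0.0007946633006776292
+y cm [-0.    0.99  0.14]
down cm [-0.   -0.14  0.99]
+x [-1. -0. -0.]
neighbour corner (-30,7,85) [406.4 225.1] [378.9 172.5] ours flush left [316.4 230.4]
237 [233, 233, 233, 233, 232, 232, 231, 230, 229, 228, 228, 228, 228, 229, 230, 230, 231, 230, 230, 230, 230, 230, 230, 232, 232, 232, 231, 231, 230, 230, 230, 230, 231, 230, 230, 230, 230, 230, 230, 230, 230, 229, 229, 229, 228, 228, 228, 228, 228, 228, 227, 227, 227, 228, 227, 225, 224, 221, 217, 216, 216, 216, 216, 216, 216, 215, 211, 200, 191, 193, 197, 198, 200, 200, 201, 199, 196, 187, 175, 164, 156, 147, 144, 144, 143, 138, 132, 130, 128, 124, 119, 118, 116, 113, 107, 105, 103, 100, 95, 94]
247 [63, 63, 63, 63, 63, 62, 63, 63, 63, 63, 63, 63, 63, 62, 63, 63, 62, 62, 62, 63, 62, 63, 63, 62, 62, 62, 61, 63, 63, 63, 63, 62, 62, 63, 62, 63, 63, 62, 63, 61, 63, 64, 66, 70, 73, 75, 74, 74, 75, 75, 75, 75, 74, 75, 75, 75, 73, 75, 76, 94, 146, 195, 213, 216, 213, 205, 194, 191, 194, 196, 199, 200, 200, 196, 173, 128, 86, 74, 75, 74, 74, 74, 74, 75, 74, 74, 73, 74, 73, 75, 77, 82, 88, 86, 80, 77, 74, 74, 74, 73]
```

Call:
send_rows(
  plan=[
    [[0,0.05,0.01,0,0,0],[0,0.1,0.01,0,0,0],[0,0.15,0.02,0,0,0],[0,0.2,0.03,0,0,0],[0,0.2,0.03,0,0,0]],
  ],
)

```text
clock: 14.25
tool_pos: [0.5522, -0.0909, 0.0337]
orientation: [172.1, -0.0, 167.9]
force: [-0.8, -10.5, -0.3]
opening: 0.0003
gripper_force: 5.1
```

```bash
python3 n.py
```

```text
t 14.25 tcp on plate mm [ -2.6 -45.   33.7] F plate [  1.4 -10.5  -0.3] M [-4.24 -0.53 -0.07] 0.0003066883455724666
+y cm [-0.     0.99   0.138]
down cm [-0.    -0.138  0.99 ]
+x [-1. -0. -0.]
```

Call:
send_rows(
  plan=[
    [[0,-0.5,-0.07,0,0,0],[0,-1.5,-0.2,0,0,0],[0,-3,-0.4,0,0,0],[0,-3,-2.5,0,0,0],[0,-2.5,-6,0,0,0],[0,-2,-9,0,0,0],[0,-2,-9,0,0,0],[0,-2,-9,0,0,0]],
  ],
)

```text
clock: 14.92
tool_pos: [0.5472, -0.1212, 0.1223]
orientation: [171.9, 0.3, 167.9]
force: [0.7, -0.5, -1.0]
opening: 0.0005
gripper_force: 0.0
```

```bash
python3 n.py; python3 - <<'E'
from h import *
snap('wrist','wrist6')
g=cv2.cvtColor(cv2.imread('pics/wrist6.png'),cv2.COLOR_BGR2GRAY)
Z=Rn.from_euler('z',YAW,degrees=True)
def pj(x,y,z): return proj('wrist6',Z.apply([OR[0]+x,OR[1]+y,z])).round(1)
def line(y):
    a,b=pj(-.024,y,.0846),pj(-.024,y+.036,.0846); return a,b
for y in(-.029,.007):print(line(y))
a,b=pj(-.020,-.035,.0846),pj(-.020,.05,.0846)
print([(int((-35+85*t)),int(g[int(round(a[1]+(b[1]-a[1])*t)),int(round(a[0]+(b[0]-a[0])*t))])) for t in np.linspace(0,1,86)])
E
```

```text
t 14.9167 tcp on plate mm [ -1.2 -75.7 122.3] F plate [ 0.8 -0.3 -1. ] M [-0.49 -0.07 -0.01] 0.0005017463693832272
+y cm [0.    0.99  0.141]
down cm [ 0.005 -0.141  0.99 ]
+x [-1.    -0.001  0.005]
(array([317.5, 183.6]), array([369.8, 181.5]))
(array([369.8, 181.5]), array([419.8, 179.5]))
[(-35, 179), (-34, 180), (-33, 180), (-32, 180), (-31, 180), (-30, 183), (-29, 198), (-28, 203), (-27, 178), (-26, 131), (-25, 87), (-24, 68), (-23, 70), (-22, 69), (-21, 69), (-20, 71), (-19, 101), (-18, 112), (-17, 91), (-16, 75), (-15, 72), (-14, 80), (-13, 90), (-12, 106), (-11, 80), (-10, 75), (-8, 91), (-8, 111), (-7, 107), (-6, 87), (-5, 71), (-4, 78), (-3, 106), (-2, 103), (-1, 86), (0, 69), (1, 70), (2, 69), (3, 70), (4, 93), (5, 180), (6, 197), (7, 182), (8, 181), (8, 184), (10, 172), (11, 138), (12, 70), (13, 68), (13, 69), (15, 70), (16, 69), (17, 74), (18, 87), (19, 97), (20, 82), (21, 71), (21, 86), (23, 107), (24, 106), (24, 86), (26, 73), (27, 77), (28, 92), (29, 102), (30, 85), (31, 69), (32, 77), (33, 90), (34, 91), (35, 79), (36, 69), (37, 68), (38, 68), (39, 88), (40, 134), (41, 181), (42, 178), (43, 178), (44, 182), (45, 181), (46, 129), (47, 86), (48, 68), (49, 68), (50, 68)]
```

The panel spacing to the neighbour (7.2 mm) matches that between the fitted modules (about 7 mm). The LED pitch is 36 mm and the left side is at y ≈ -29, so the module is flush. I'll hand in the job.

```bash
python3 -c "
from plant import ctrl
print(ctrl.close_job())"
```

```text
the job is handed in; nothing more can be done
None
```

The input module is hooked, clicked onto the rail and slid flush against its neighbour, then released, and the job is handed in at about 15 s; no verdict came back.

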